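# Run the seaming board out over the granite and hold its tail

### The arm

A 7-joint arm with a two-finger parallel gripper is mounted at the origin on the work surface. World frame = base frame: x ahead of the robot, y to its left, z up, the work surface at z = 0. Lengths are in m, angles in rad, forces in N, time in s.
With the tool pointing down it reaches from about 0.4 to 0.85 m from the base axis. Payload 4.5 kg.
Tool frame: the origin (TCP) lies at the very end of the fingers, on their centre line; the grasp point (between the pads) lies 19 mm behind it; z points along the fingers, y is the line along which they close (so a half turn about z gives the same grasp; the last joint's range is limited). The gripper opens to 88 mm and grips with 3 to 60 N. Pads are 18 mm wide; open, the fingers measure 123 mm over their backs; the gripper's body (75 mm by 187 mm) begins 45 mm behind the grasp point.
Start: joints at [1.266, 0.689, -0.195, 1.565, 0.157, 0.902, -0.215], TCP at [0.208, -0.589, 0.239] pointing down, gripper open.
Joint ranges: [-3.01, 3.01], [-0.46, 2.08], [-1.47, 1.51], [0.13, 2.56], [-1, 4.14], [0.04, 2.09], [-2.66, 2.66]. Speed limits (rad/s): [2.57, 2.57, 3.14, 3.14, 3.14, 3.14, 3.14].

### API

Orientations are given as a unit quaternion [x, y, z, w].
In Python, from station import manip gives the robot as it stands.
- The arm moves only by the tool step_arm, never from a script. Its argument "rows" is a list of rows, each a list of 3 entries, a list of its own where there are three numbers: the shift along the tool's x, y, z in mm, then the turn about the tool's z in rad, then the gripper command: -1 is fully open, 1 is shut, values between are in proportion. In form: [[[x, y, z], yaw, grip], ...]. A call has 1 to 12 rows; each row shifts and turns the commanded pose from where the row before left it, along the tool's axes as they then stand; what a row does not reach is not made up. A row lasts 1/10 s, in which the tool goes at most 50 mm and 8.59 degrees, less where a joint would pass 70% of its speed; a pose out of reach is approached as far as the arm can. A call with a gripper value outside its range is refused whole. The fingers move at their own pace and stop on an object; the grip force is fixed at half the most. Time passes only in rows, so rows that do not move let the fingers close. It gives the time, the measured TCP pose, the force, the opening and the grip force at its end, in the units of the state.
- manip.read_state(): the state, without advancing time (a new reading comes with each control period).
- manip.capture(name): name is "side" or "top"; returns a dict with "color" (384x512x3 uint8, blue, green, red), "mtx" (3x3 intrinsics, pixels), "k1" (the pictures are not rectified: a ray, as slopes to the right and down, at radius r is drawn at 1 + k1 r^2 times it, then the intrinsics apply), "extrinsics" (4x4, takes a point from world to camera coordinates). Camera axes: x right, y down, z forward; pixel columns grow to the right and rows downward; lengths in m; the calibration is good to about 2 mm. A picture is of the moment at which its call begins. There is no depth.
- manip.close_job(): hands the job in; it is judged then, once.
The state is a dict: "clock": time; "qpos": joint angles; "joint_vel": joint speeds; "joint_efforts": joint torques, N m; "ee_pos": TCP position; "eef_rot": TCP orientation; "ft_force": force on the tool from outside, world axes, zero at the start; "torque": the same for the moment, N m; "opening": finger opening in m; "grip_force": force on a finger pad.
Only numpy, scipy, OpenCV 4.12 (cv2) and the standard library are available. Lean on these libraries where they do the work, as an engineer would, in place of code of your own. Each camera call takes 0.05 s, during which the arm holds its last target. There are 200 camera calls.

### The job

Get the bag-seaming board ready so that a half-made bag can be slipped over its steel nose: lift the board from the bench and set it flat on top of the granite block, lengthwise and in the middle, steel nose towards the block's far end and still fully on the stone. Then slide it outward along the stone until the red line across it is level with the granite's far edge, square to it; the nose outweighs the tail by then, so never let the board tip, and finish while still holding the tail grip, keeping the board pressed flat on the stone: do not let go. Leave the bin, the jar and the hammer where they are.

Things in the scene. Friction and masses are not known exactly. Their poses are not given: they have to be found in the camera images.
- board: Loose pale beech plank, 0.45 to 0.65 kg, 260 long (x), 56 wide, 24 thick, flat on the bench left or right of the granite. Origin: centre of its underside, +x to the nose, +z up. Bright steel plate 70 x 56 x 8 on top of the nose end (x 60 to 130); dark grip block 60 long, 24 wide (y), 36 tall on top of the tail (x -125 to -65); red line 4 wide across top and sides at x = 5.
- line (a point): Middle of the red line across the board, on the board's underside: 5 mm from the board's centre towards the nose, so 125 mm of board lie from here to the nose's end. Same axes as the board.
- nose (a point): Outer end of the board at the steel nose, middle of the width, on the underside.
- balance (a point): Where the board balances along its length: 38 mm from its centre towards the nose (33 mm beyond the red line); the point lies at mid-thickness of the plank, 12 mm above the underside, and is marked by two small brass studs on the top. Here the plank can be gripped across its 56 mm width. Once this point is beyond the granite's edge the board tips by itself unless its tail is held.
- tail_grip (a point): Centre of the dark wooden grip block on the board's tail, 95 mm from the board's centre away from the nose, 42 mm above the underside (18 mm above the plank's top).
- granite: Fixed grey speckled granite block, 240 long (x), 110 wide (y), top 60 above the bench. Origin at the centre of its underside; +x points to its far end, away from the robot (within about 20 degrees of straight ahead), +z up.
- granite_edge (a point): Middle of the granite's far top edge: 120 mm from the block's centre along its +x, 60 mm above the bench. Same axes as the granite: +x outward, beyond the stone.
- bin: Bystander: open orange bin 150 x 110 x 60 on the bench, on the other side of the granite from the board. Origin at the centre of its underside.
- jar: Bystander: closed amber jar, 70 across, 90 tall, to the far left. Origin at the centre of its underside.
- hammer: Bystander: hammer 200 long, lying roughly along x at the far right. Origin under its middle, handle towards its own -x.

How it is judged:
By the outcome, as a careful person would: the job done as asked, in the order asked, and still so for the second after the job is handed in, while the arm keeps its last pose, push and grip.
It also fails if it takes over 51 s, if anything falls off the work surface, if the arm or the gripper's body presses on something with over 40 N, if the wrist force passes 120 N, or if a joint passes its speed limit or range.

## Working session

There is one attempt and no reset: what is moved stays moved. The work goes in short steps, Python scripts to look and compute and a tool call to move; the robot and the scene stay as the last step left them, time stands still between calls to the robot, and variables do not carry over. Pictures are saved under pics/ and viewed, at most 10 in all, crops included, and the job is handed in when it is done.

Besides the shell and the picture viewer there is one more tool, called after "Call:" as name(argument=value, ...) on one line, values as JSON. step_arm: Moves the arm, as the interface text tells. Its arguments: {"type":"object","properties":{"rows":{"type":"array"}},"required":["rows"]}

```bash
mkdir -p pics; ls; cat > h.py <<'E'
import numpy as np, cv2
from station import manip
def cap(n,f=None):
    c=manip.capture(n)
    if f: cv2.imwrite('pics/'+f,c["color"])
    return c
def ray(c,uv):
    d=np.array([c["k1"],0,0,0,0][:5],float)
    p=cv2.undistortPoints(np.array(uv,float).reshape(-1,1,2),np.array(c["mtx"],float),np.array([c["k1"],0,0,0],float)).reshape(-1,2)
    E=np.array(c["extrinsics"]);R=E[:3,:3];o=-R.T@E[:3,3]
    return o,np.c_[p,np.ones(len(p))]@R
def onz(c,uv,z):
    o,d=ray(c,uv); return o+d*((z-o[2])/d[:,2])[:,None]
E
python3 - <<'E'
from h import *
s=manip.read_state();print(s)
for n in("top","side"):
    c=cap(n,n+"1.png");E=np.array(c["extrinsics"]);print(n,-E[:3,:3].T@E[:3,3],E[:3,:3],c["mtx"],c["k1"])
    np.save(n+"1.npy",c,allow_pickle=True)
E
```

```text
pics
{'clock': 0.0, 'qpos': array([ 1.26578939,  0.68996029, -0.19452289,  1.56632037,  0.15731136,
        0.90249329, -0.21510156]), 'joint_vel': array([ 4.72542692e-04,  1.19707447e-04, -2.65591990e-04, -1.02866395e-03,
       -3.34999155e-05,  2.14909883e-03,  1.15676738e-04]), 'joint_efforts': array([-7.42352804e-04, -5.27560401e+01, -1.26755275e+00, -1.53424466e+01,
       -5.27968642e-02,  6.62271545e-03,  1.39861850e-04]), 'ee_pos': array([ 0.20747694, -0.58890352,  0.23793135]), 'eef_rot': array([ 9.85677208e-01,  1.68640571e-01, -2.16298410e-04, -8.67477830e-04]), 'ft_force': array([0.22091246, 0.3916877 , 0.3585682 ]), 'torque': array([-0.00723228, -0.03699118,  0.06400405]), 'grip_force': 0.0, 'opening': 0.0882887898691736}
top [0.39160055 0.00716992 1.33398246] [[ 0.0055788  -0.99997869  0.00339125]
 [-0.99480825 -0.0058945  -0.10159628]
 [ 0.10161411 -0.00280686 -0.99481993]] [[443.10697275   0.         249.88594351]
 [  0.         443.10697275 186.51785556]
 [  0.           0.           1.        ]] 0.010201850141930357
side [-0.26793445  0.83909537  0.95846969] [[-0.7377194  -0.67503853 -0.00964725]
 [-0.4056341   0.45463174 -0.79295079]
 [ 0.53965828 -0.58106193 -0.6092093 ]] [[472.04830307   0.         259.3270769 ]
 [  0.         472.04830307 199.34274461]
 [  0.           0.           1.        ]] 0.05538439354950309
```

View pics/top1.png

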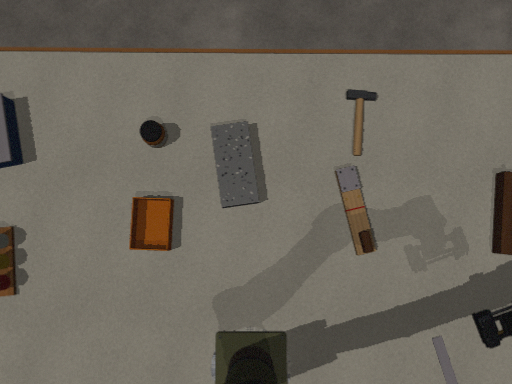

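View pics/side1.png

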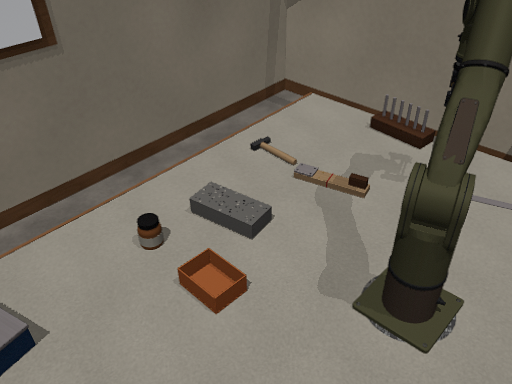

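The top view shows the granite at about (236,164), the board with its nose at (347,168), red line at (355,209) and grip at (367,241), and the bin at (152,223). The jar and hammer are clear of the work area. Next I'll crop in closer and try masks.

```bash
python3 - <<'E'
from h import *
c=np.load("top1.npy",allow_pickle=True).item();im=c["color"]
a=im[112:216,200:270];b=im[155:259,325:385]
cv2.imwrite("pics/crop1.png",cv2.resize(np.hstack([a,b]),None,fx=5.6,fy=5.6,interpolation=cv2.INTER_CUBIC)[:600])
hsv=cv2.cvtColor(im,cv2.COLOR_BGR2HSV);g=im.astype(int)
sub=np.zeros(im.shape[:2],bool);sub[155:259,325:385]=1
red=sub&((hsv[...,0]<6)|(hsv[...,0]>174))&(hsv[...,1]>140)&(hsv[...,2]>90)
p=np.argwhere(red)[:,::-1];print("red",len(p),p.mean(0),onz(c,p.mean(0),.024))
wood=sub&(hsv[...,1]>75)&(hsv[...,2]>25)
m=(wood*255).astype(np.uint8);cs,_=cv2.findContours(m,0,2);k=max(cs,key=cv2.contourArea)
r=cv2.minAreaRect(k);bx=cv2.boxPoints(r);print("wood",bx,onz(c,bx,.024))
dark=sub&(hsv[...,2]<75);cs,_=cv2.findContours((dark*255).astype(np.uint8),0,2);k=max(cs,key=cv2.contourArea);r=cv2.minAreaRect(k);bx=cv2.boxPoints(r);print("grip",bx,onz(c,[r[0]],.06))
sub[:]=0;sub[112:216,200:270]=1
for t in(95,125):
    gm=sub&(hsv[...,2]<t)
    m=cv2.morphologyEx((gm*255).astype(np.uint8),cv2.MORPH_CLOSE,np.ones((7,7)));cs,_=cv2.findContours(m,0,2);k=max(cs,key=cv2.contourArea)
    r=cv2.minAreaRect(k);bx=cv2.boxPoints(r);P=onz(c,bx,.06);print("gran",t,bx.round(1).tolist(),P.round(4).tolist(),np.linalg.norm(np.diff(P,axis=0),axis=1))
E
```

```text
red 17 [356.17647059 207.82352941] [[ 0.4639236  -0.31126641  0.024     ]]
wood [[334.47684 171.13586]
 [354.58762 165.9123 ]
 [376.5184  250.34586]
 [356.40762 255.56943]] [[ 0.57302589 -0.24861093  0.024     ]
 [ 0.58911837 -0.30887681  0.024     ]
 [ 0.33971598 -0.36840942  0.024     ]
 [ 0.32421898 -0.30924712  0.024     ]]
grip [[354.82352 220.29414]
 [369.41177 216.64708]
 [377.64706 249.58824]
 [363.0588  253.2353 ]] [[ 0.38456941 -0.32976828  0.06      ]]
gran 95 [[210.3000030517578, 125.5], [256.3999938964844, 119.0999984741211], [267.79998779296875, 201.8000030517578], [221.6999969482422, 208.10000610351562]] [[0.7007, 0.1206, 0.06], [0.7206, -0.0145, 0.06], [0.4778, -0.0484, 0.06], [0.4587, 0.0843, 0.06]] [0.13660728 0.24511099 0.13405665]
gran 125 [[200.0, 112.0], [269.0, 112.0], [269.0, 215.0], [200.0, 215.0]] [[0.7409, 0.1514, 0.06], [0.7423, -0.0514, 0.06], [0.4398, -0.0518, 0.06], [0.4387, 0.1463, 0.06]] [0.2027731  0.30244465 0.19804211]
```

View pics/crop1.png

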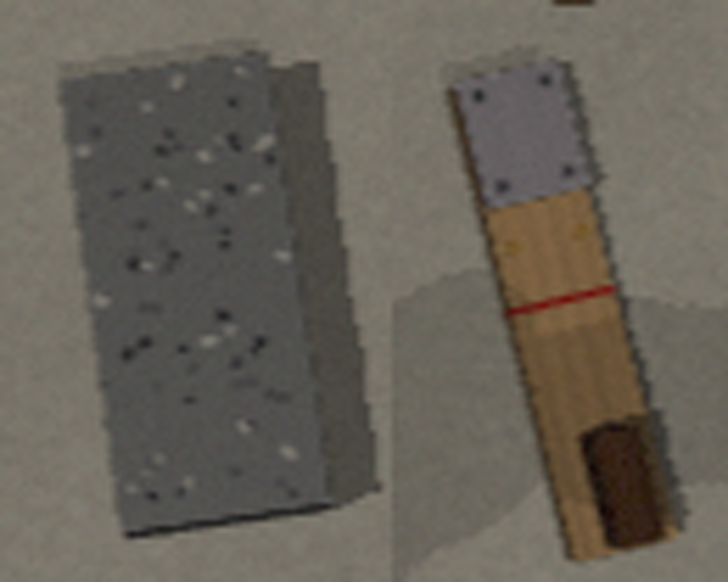

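Crop pixels, at 5.6 per image pixel. Granite top corners are (62,80), (265,52), (330,503) and (122,527). The red line runs (508,312)–(617,289), and the nose corners are (452,90) and (568,62).

```bash
python3 - <<'E'
from h import *
c=np.load("top1.npy",allow_pickle=True).item()
def px(l,ox,oy,sx=0): return [((u-sx+.5)/5.6-.5+ox,(v+.5)/5.6-.5+oy) for u,v in l]
G=onz(c,px([(62,80),(265,52),(330,503),(122,527)],200,112),.06)
f=lambda v:(np.degrees(np.arctan2(v[1],v[0])),np.linalg.norm(v)*1000)
print(G[:,:2].round(4).tolist(),"c",G.mean(0))
for a,b in((3,0),(2,1),(1,0),(2,3)):print(f(G[a]-G[b])if 0 else f(G[b]-G[a]))
B=lambda l,z:onz(c,px(l,325,155,392),z)
r=B([(508,312),(617,289)],.024);n=B([(452,90),(568,62)],.032);t=B([(567,558)],.024);g=B([(583,428),(640,415),(664,537),(610,549)],.06);s=B([(512,246),(580,231)],.024)
for nm,P in(("red",r),("nose",n),("tailL",t),("grip",g),("studs",s)):print(nm,P.round(4)[:,:2].tolist(),P.mean(0).round(4),f(P[0]-P[-1]))
print("red->nose",f(n.mean(0)-r.mean(0)),"grip->red",f(r.mean(0)-g.mean(0)),"studs-red",f(s.mean(0)-r.mean(0)),"tailL-noseL",f(n[0]-t[0]))
from scipy.spatial.transform import Rotation as R
print(R.from_quat(manip.read_state()["eef_rot"]).as_matrix().round(3))
E
```

```text
[[0.6996, 0.1195], [0.7153, 0.0134], [0.4788, -0.0215], [0.4658, 0.0853]] c [0.58985387 0.04915231 0.06      ]
(np.float64(8.320331028268571), np.float64(236.31209560114434))
(np.float64(8.397294007692883), np.float64(239.06080548194726))
(np.float64(98.38713141182471), np.float64(107.23770487939856))
(np.float64(96.92310579705133), np.float64(107.59074185180123))
red [[0.4564, -0.279], [0.4689, -0.3368]] [ 0.4626 -0.3079  0.024 ] (np.float64(102.2038269076794), np.float64(59.11034124194385))
nose [[0.5734, -0.2495], [0.5887, -0.3112]] [ 0.581  -0.2804  0.032 ] (np.float64(103.96299919252276), np.float64(63.563279370161666))
tailL [[0.3281, -0.3077]] [ 0.3281 -0.3077  0.024 ] (np.float64(0.0), np.float64(0.0))
grip [[0.3956, -0.3085], [0.4024, -0.3377], [0.3407, -0.3485], [0.3345, -0.3209]] [ 0.3683 -0.3289  0.06  ] (np.float64(11.556390009306124), np.float64(62.37364830714173))
studs [[0.4913, -0.2817], [0.4995, -0.3178]] [ 0.4954 -0.2998  0.024 ] (np.float64(102.75350620699145), np.float64(37.051742412785174))
red->nose (np.float64(13.086929709684474), np.float64(121.79742672470272)) grip->red (np.float64(12.56216556036949), np.float64(103.15368124586166)) studs-red (np.float64(13.921108886706657), np.float64(33.77585327662243)) tailL-noseL (np.float64(13.335520905990919), np.float64(252.1984688863132))
[[ 0.943  0.332 -0.001]
 [ 0.332 -0.943  0.001]
 [-0.    -0.002 -1.   ]]
```

Everything fits: the board's yaw is about 12.9°, its balance point is near (0.495, -0.300), and the granite's yaw is about 8.3° with its centre at (0.590, 0.049). I'll move above the balance point.

Call:
step_arm(rows=[[[0,0,0],0.113,-1],[[31.3,-19.8,0],0,-1],[[31.3,-19.8,0],0,-1],[[31.3,-19.8,0],0,-1],[[31.3,-19.8,0],0,-1],[[31.3,-19.8,0],0,-1],[[31.3,-19.8,0],0,-1],[[31.3,-19.8,0],0,-1],[[31.3,-19.8,0],0,-1],[[31.3,-19.8,0],0,-1],[[31.3,-19.8,0],0,-1],[[31.3,-19.8,0],0,-1]])

```text
clock: 1.3
ee_pos: [0.4952, -0.2988, 0.2384]
eef_rot: [0.994, 0.113, -0.0, -0.0]
ft_force: [0.9, -0.3, -0.3]
opening: 0.0884
grip_force: 0.0
```

Call:
step_arm(rows=[[[0,0,30],0,-1],[[0,0,40],0,-1],[[0,0,40],0,-1],[[0,0,20],0,-1],[[0,0,0],0,-1]])

```text
clock: 1.8
ee_pos: [0.4923, -0.2988, 0.1056]
eef_rot: [0.994, 0.113, -0.003, -0.002]
ft_force: [-1.4, 0.3, -0.2]
opening: 0.0883
grip_force: 0.0
```

```bash
cat >> h.py <<'E'
from scipy.spatial.transform import Rotation as R
def st():
    s=manip.read_state();M=R.from_quat(s["eef_rot"]).as_matrix()
    print("t",s["clock"],"p",s["ee_pos"].round(4),"yaw",np.degrees(np.arctan2(M[1,0],M[0,0])).round(2),"z",M[:,2].round(3),"F",s["ft_force"].round(1),"T",s["torque"].round(2),"open",round(s["opening"],4),"g",round(s["grip_force"],1));return s["ee_pos"],M
def delta(tgt):
    p,M=st();print("tool delta mm",((np.array(tgt)-p)@M*1000).round(1))
E
python3 - <<'E'
from h import *
delta([.4952,-.3002,.003])
c=cap("side");cv2.imwrite("pics/s2.png",cv2.resize(c["color"][100:260,230:430],None,fx=3,fy=3))
E
```

```text
t 1.8 p [ 0.4923 -0.2988  0.1056] yaw 12.97 z [-0.006  0.003 -1.   ] F [-1.4  0.3 -0.2] T [ 0.01  0.02 -0.  ] open 0.0883 g 0.0
tool delta mm [  3.1   2.5 102.6]
```

View pics/s2.png

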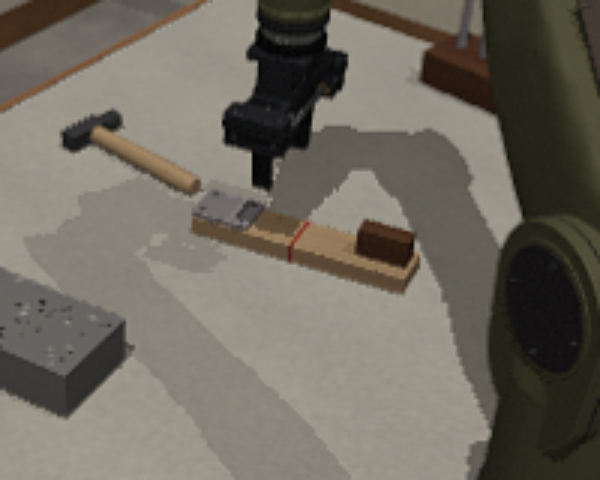

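The fingers hang above the board near the steel plate and line up with it, and the brass-stud area is clear. I'll descend.

Call:
step_arm(rows=[[[2,1,25],0,-1],[[0,0,25],0,-1],[[0,0,25],0,-1],[[0,0,13],0,-1],[[0,0,6],0,-1],[[0,0,4],0,-1],[[0,0,0],0,-1],[[0,0,0],0,-1]])

```text
clock: 2.65
ee_pos: [0.4973, -0.301, 0.0117]
eef_rot: [0.994, 0.113, 0.001, 0.0]
ft_force: [-0.0, -0.5, -0.2]
opening: 0.0879
grip_force: 0.0
```

```bash
python3 - <<'E'
from h import *
delta([.4952,-.3002,.004])
c=cap("side");cv2.imwrite("pics/s3.png",cv2.resize(c["color"][130:210,270:390],None,fx=5,fy=5))
E
```

```text
t 2.65 p [ 0.4973 -0.301   0.0117] yaw 12.93 z [ 0.001 -0.001 -1.   ] F [-0.  -0.5 -0.2] T [-0.01  0.02  0.  ] open 0.0879 g 0.0
tool delta mm [-1.9 -1.3  7.7]
```

View pics/s3.png

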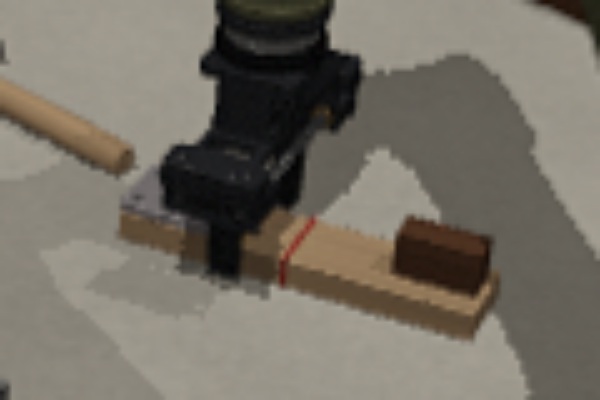

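The near finger is beside the plank, between the plate and the red line. I'll go down the last few millimetres and close.

Call:
step_arm(rows=[[[-2,-1,4],0,-1],[[0,0,3],0,-1],[[0,0,0],0,-1],[[0,0,0],0,1],[[0,0,0],0,1],[[0,0,0],0,1],[[0,0,0],0,1],[[0,0,0],0,1],[[0,0,0],0,1],[[0,0,0],0,1]])

```text
clock: 3.7
ee_pos: [0.4946, -0.2999, 0.0038]
eef_rot: [0.994, 0.113, -0.0, -0.0]
ft_force: [-0.1, 1.1, 1.2]
opening: 0.0559
grip_force: 30.0
```

Call:
step_arm(rows=[[[0,0,-5],0,1],[[0,0,-15],0,1],[[0,0,-30],0,1],[[0,0,-30],0,1],[[0,0,-30],0,1],[[0,0,-20],0,1],[[0,0,0],0,1]])

```text
clock: 4.4
ee_pos: [0.4961, -0.3013, 0.1372]
eef_rot: [0.994, 0.112, 0.003, 0.002]
ft_force: [0.4, -0.2, -4.8]
opening: 0.0557
grip_force: 30.0
```

```bash
python3 - <<'E'
from h import *
delta([0.5,0,0.2])
c=cap("side","s4.png");cv2.imwrite("pics/s4c.png",cv2.resize(c["color"][80:240,230:430],None,fx=3,fy=3))
E
```

```text
t 4.4 p [ 0.4961 -0.3013  0.1372] yaw 12.9 z [ 0.006 -0.003 -1.   ] F [ 0.4 -0.2 -4.8] T [-0.05 -0.    0.04] open 0.0557 g 30.0
tool delta mm [  71.4 -292.6  -63.8]
```

View pics/s4c.png

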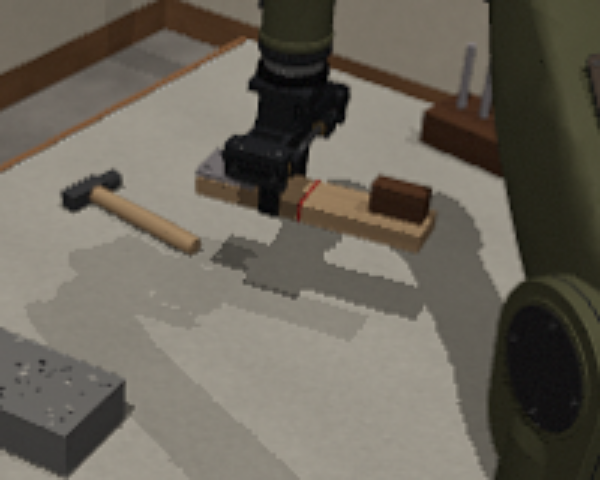

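The board hangs level in the gripper with nothing disturbed. I'll carry it over the stone.

Call:
step_arm(rows=[[[0,0,0],0.08,1],[[8,-18,0],0,1],[[15,-32,0],0,1],[[15,-32,0],0,1],[[15,-32,0],0,1],[[15,-32,0],0,1],[[15,-32,0],0,1],[[15,-32,0],0,1],[[15,-32,0],0,1],[[15,-32,0],0,1],[[15,-32,0],0,1],[[8,-18,0],0,1]])

```text
clock: 5.65
ee_pos: [0.5964, 0.047, 0.132]
eef_rot: [0.997, 0.075, -0.001, -0.001]
ft_force: [0.1, 0.5, -5.1]
opening: 0.0559
grip_force: 30.0
```

Call:
step_arm(rows=[[[5,-10,0],0,1],[[0,0,10],0,1],[[0,0,10],0,1],[[0,0,0],0,1],[[0,0,0],0,1]])

```text
clock: 6.15
ee_pos: [0.5996, 0.0509, 0.1129]
eef_rot: [0.997, 0.072, -0.001, 0.001]
ft_force: [0.0, -0.1, -4.7]
opening: 0.0558
grip_force: 30.0
```

```bash
python3 - <<'E'
from h import *
delta([.6037,.0513,.064])
c=cap("top","t5.png");cv2.imwrite("pics/t5c.png",cv2.resize(c["color"][100:230,180:300],None,fx=4.6,fy=4.6,interpolation=cv2.INTER_CUBIC))
E
```

```text
t 6.15 p [0.5996 0.0509 0.1129] yaw 8.21 z [-0.002 -0.001 -1.   ] F [ 0.  -0.1 -4.7] T [ 0.03 -0.03  0.03] open 0.0558 g 30.0
tool delta mm [ 4.2  0.1 48.9]
```

View pics/t5c.png

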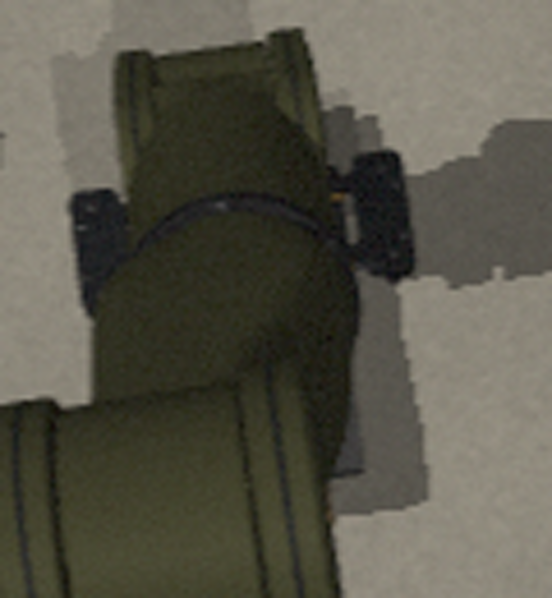

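The arm hides the stone and board from above, as expected. I'll lower by the numbers and watch the force.

Call:
step_arm(rows=[[[3,0,10],0,1],[[0,0,15],0,1],[[0,0,10],0,1],[[0,0,6],0,1],[[0,0,2],0,1],[[0,0,1],0,1],[[0,0,0],0,1],[[0,0,0],0,1]])

```text
clock: 7.0
ee_pos: [0.6037, 0.0535, 0.0702]
eef_rot: [0.997, 0.073, 0.0, 0.0]
ft_force: [0.7, -0.5, -4.4]
opening: 0.0557
grip_force: 30.0
```

```bash
python3 - <<'E'
from h import *
delta([.6037,.0513,.064])
c=cap("side","s6.png");cv2.imwrite("pics/s6c.png",cv2.resize(c["color"][130:260,150:310],None,fx=4.5,fy=4.5,interpolation=cv2.INTER_CUBIC))
E
```

```text
t 7.0 p [0.6037 0.0535 0.0702] yaw 8.36 z [ 0.001  0.    -1.   ] F [ 0.7 -0.5 -4.4] T [ 0.01 -0.01 -0.02] open 0.0557 g 30.0
tool delta mm [-0.3  2.1  6.2]
```

View pics/s6c.png

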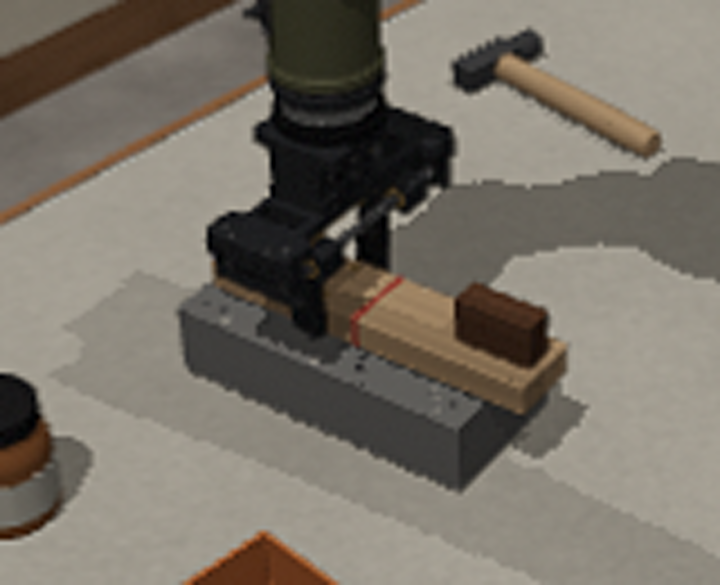

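The board is just above the stone, lengthwise and roughly centred, with its nose inside the far end and the tail overhanging the near end. I'll touch down.

Call:
step_arm(rows=[[[0,2,2],0,1],[[0,0,2],0,1],[[0,0,1],0,1],[[0,0,1],0,1],[[0,0,0],0,1],[[0,0,0],0,1]])

```text
clock: 7.65
ee_pos: [0.6036, 0.0514, 0.0638]
eef_rot: [0.997, 0.073, 0.0, 0.0]
ft_force: [-0.2, -0.7, -3.1]
opening: 0.0559
grip_force: 30.0
```

Call:
step_arm(rows=[[[0,0,0.5],0,1],[[0,0,0],0,1],[[0,0,0],0,1]])

```text
clock: 7.95
ee_pos: [0.6036, 0.0514, 0.0638]
eef_rot: [0.997, 0.073, 0.0, 0.0]
ft_force: [-3.4, -0.6, 4.8]
opening: 0.0559
grip_force: 30.0
```

Contact at z = 0.0638, as predicted. I'll release, rise and back away so the top camera can see.

Call:
step_arm(rows=[[[0,0,0],0,-1],[[0,0,0],0,-1],[[0,0,0],0,-1],[[0,0,0],0,-1],[[0,0,0],0,-1],[[0,0,-15],0,-1],[[0,0,-30],0,-1],[[0,0,-40],0,-1],[[0,0,-30],0,-1],[[0,0,0],0,-1]])

```text
clock: 8.95
ee_pos: [0.6069, 0.0516, 0.1838]
eef_rot: [0.997, 0.073, 0.005, -0.0]
ft_force: [0.7, 0.4, -0.6]
opening: 0.0881
grip_force: 0.0
```

Call:
step_arm(rows=[[[-5,35,0],0,-1],[[-5,45,0],0,-1],[[-5,45,0],0,-1],[[-5,45,0],0,-1],[[-5,45,0],0,-1],[[-5,35,0],0,-1],[[0,0,0],0,-1]])

```text
clock: 9.65
ee_pos: [0.6083, -0.209, 0.1783]
eef_rot: [0.998, 0.068, -0.001, 0.003]
ft_force: [0.3, -0.5, -0.5]
opening: 0.0879
grip_force: 0.0
```

```bash
python3 - <<'E'
from h import *
st()
c=cap("top","t7.png");np.save("top7.npy",c,allow_pickle=True);cv2.imwrite("pics/t7c.png",cv2.resize(c["color"][112:219,200:300],None,fx=5.6,fy=5.6,interpolation=cv2.INTER_CUBIC))
E
```

```text
t 9.65 p [ 0.6083 -0.209   0.1783] yaw 7.77 z [-0.001 -0.006 -1.   ] F [ 0.3 -0.5 -0.5] T [ 0.01 -0.03 -0.03] open 0.0879 g 0.0
```

View pics/t7c.png

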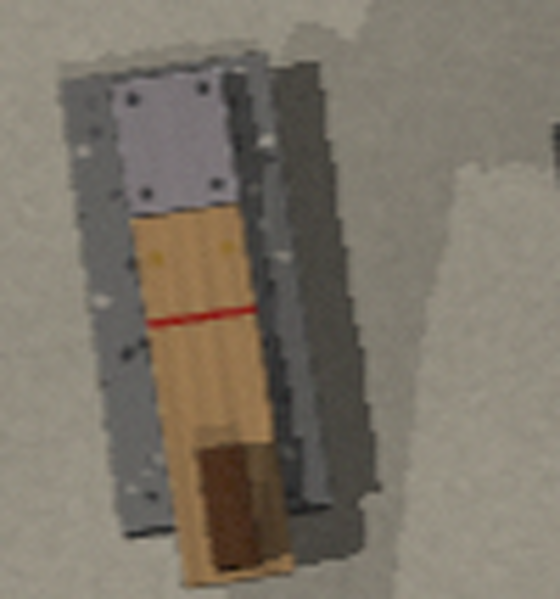

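Crop pixels: nose plate corners (112,88) and (222,68), red line (148,325)–(256,309), tail corners (184,586) and (294,570). The nose is inside the far edge and the board sits mid-stone. The grip top spans (196,450) to (257,566).

```bash
python3 - <<'E'
from h import *
c=np.load("top7.npy",allow_pickle=True).item();im=c["color"]
def B(l,z): return onz(c,[((u+.5)/5.6-.5+200,(v+.5)/5.6-.5+112) for u,v in l],z)
th=np.radians(8.36);M=np.array([[np.cos(th),np.sin(th)],[-np.sin(th),np.cos(th)]]);e=np.array([.7086,.0667])
f=lambda v:np.degrees(np.arctan2(v[1],v[0])).round(2)
D=dict(red=B([(148,325),(256,309)],.084),nose=B([(112,88),(222,68)],.092),tail=B([(184,586),(294,570)],.084),grip=B([(196,452),(246,446),(257,562),(217,570)],.12),studs=B([(155,259),(227,247)],.084),far=B([(62,80),(265,52)],.06))
for k,P in D.items():
    m=P.mean(0);print(k,m.round(4),"gran frame mm",(M@(m[:2]-e)*1000).round(1))
# red centroid
hsv=cv2.cvtColor(im,cv2.COLOR_BGR2HSV);r=((hsv[...,0]<6)|(hsv[...,0]>174))&(hsv[...,1]>110)&(hsv[...,2]>80);r[:160]=0;r[176:]=0;r[:,:222]=0;r[:,249:]=0
p=np.argwhere(r)[:,::-1];q=onz(c,[p.mean(0)],.084)[0];print("redmask",len(p),q,M@(q[:2]-e)*1000)
print("yaw tail->nose",f((D["nose"]-D["tail"]).mean(0)),"red",f(D["red"][0]-D["red"][1])-90, "edge",f(D["far"][0]-D["far"][1])-90)
delta(np.r_[e+ -.222*np.array([np.cos(th),np.sin(th)])+0,.178])
E
```

```text
red [0.5715 0.0444 0.084 ] gran frame mm [-138.9   -2.1]
nose [0.6933 0.0631 0.092 ] gran frame mm [-15.7  -1.3]
tail [0.4391 0.0246 0.084 ] gran frame mm [-272.8   -2.4]
grip [0.4722 0.0293 0.12  ] gran frame mm [-239.3   -2.6]
studs [0.6044 0.0503 0.084 ] gran frame mm [-105.5   -1. ]
far [0.7074 0.0664 0.06  ] gran frame mm [-1.2 -0.1]
redmask 21 [0.57190216 0.04442508 0.084     ] [-138.48390404   -2.16340853]
yaw tail->nose 8.61 red 8.86 edge 8.39
t 9.7 p [ 0.609  -0.2044  0.1781] yaw 8.01 z [-0.001 -0.002 -1.   ] F [-0.5  0.2  0.3] T [0.03 0.02 0.01] open 0.0881 g 0.0
tool delta mm [ -85.6 -253.3   -0.3]
```

The board is placed well: nose 15 mm inside the edge, 2 mm off the midline, square. I'll go over the tail grip.

Call:
step_arm(rows=[[[-8,-20,0],0,-1],[[-14,-35,0],0,-1],[[-14,-35,0],0,-1],[[-14,-35,0],0,-1],[[-14,-35,0],0,-1],[[-14,-35,0],0,-1],[[-14,-35,0],0,-1],[[-9,-22,0],0,-1],[[0,0,10],0,-1],[[0,0,0],0,-1],[[0,0,0],0,-1]])

```text
clock: 10.8
ee_pos: [0.474, 0.0338, 0.168]
eef_rot: [0.997, 0.073, -0.0, 0.0]
ft_force: [0.1, -0.2, 0.0]
opening: 0.0881
grip_force: 0.0
```

```bash
python3 - <<'E'
from h import *
delta([.4724,.0297,.087])
E
```

```text
t 10.8 p [0.474  0.0338 0.168 ] yaw 8.32 z [-0.    -0.001 -1.   ] F [ 0.1 -0.2  0. ] T [0.02 0.02 0.  ] open 0.0881 g 0.0
tool delta mm [-2.2  3.8 81. ]
```

Call:
step_arm(rows=[[[-2,4,15],0,-1],[[0,0,25],0,-1],[[0,0,20],0,-1],[[0,0,12],0,-1],[[0,0,5],0,-1],[[0,0,2],0,-1],[[0,0,0],0,-1],[[0,0,0],0,-1]])

```text
clock: 11.6
ee_pos: [0.4728, 0.0299, 0.0898]
eef_rot: [0.997, 0.073, 0.001, 0.0]
ft_force: [0.7, -0.3, 0.1]
opening: 0.0883
grip_force: 0.0
```

```bash
python3 - <<'E'
from h import *
delta([.4724,.0297,.087])
E
```

```text
t 11.6 p [0.4728 0.0299 0.0898] yaw 8.33 z [ 0.001 -0.    -1.   ] F [ 0.7 -0.3  0.1] T [-0.01 -0.05  0.  ] open 0.0883 g 0.0
tool delta mm [-0.5  0.2  2.8]
```

Call:
step_arm(rows=[[[0,0,2],0,-1],[[0,0,0],0,-1],[[0,0,0],0,1],[[0,0,0],0,1],[[0,0,0],0,1],[[0,0,0],0,1],[[0,0,0],0,1],[[0,0,0],0,1],[[0,0,0],0,1],[[0,0,0],0,1],[[0,0,0],0,1]])

```text
clock: 12.7
ee_pos: [0.4723, 0.0303, 0.0872]
eef_rot: [0.997, 0.073, 0.0, -0.0]
ft_force: [0.1, -0.0, 0.4]
opening: 0.0237
grip_force: 30.0
```

```bash
python3 - <<'E'
from h import *
st()
E
```

```text
t 12.7 p [0.4723 0.0303 0.0872] yaw 8.4 z [ 0.  0. -1.] F [ 0.1 -0.   0.4] T [0.02 0.03 0.19] open 0.0237 g 30.0
```

Gripped, with forces near zero. I'll press lightly and start sliding.

Call:
step_arm(rows=[[[0,0,0.4],0,1],[[2,0,0],0,1],[[5,0,0],0,1],[[7,0,0],0,1],[[7,0,0],0,1],[[7,0,0],0,1],[[7,0,0],0,1],[[5,0,0],0,1],[[0,0,0],0,1]])

```text
clock: 13.6
ee_pos: [0.5093, 0.0353, 0.0872]
eef_rot: [0.997, 0.073, -0.003, 0.0]
ft_force: [-5.4, -0.9, 9.6]
opening: 0.0235
grip_force: 30.0
```

```bash
python3 - <<'E'
from h import *
st()
E
```

```text
t 13.6 p [0.5093 0.0353 0.0872] yaw 8.32 z [-0.005 -0.001 -1.   ] F [-5.4 -0.9  9.6] T [ 0.01  0.99 -0.02] open 0.0235 g 30.0
```

Call:
step_arm(rows=[[[4,0,0],0,1],[[7,0,0],0,1],[[7,0,0],0,1],[[7,0,0],0,1],[[7,0,0],0,1],[[7,0,0],0,1],[[4,0,0],0,1],[[0,0,0],0,1]])

```text
clock: 14.4
ee_pos: [0.5521, 0.0415, 0.0872]
eef_rot: [0.997, 0.072, -0.002, 0.0]
ft_force: [-5.6, -0.0, 9.7]
opening: 0.0238
grip_force: 30.0
```

```bash
python3 - <<'E'
from h import *
st()
E
```

```text
t 14.4 p [0.5521 0.0415 0.0872] yaw 8.31 z [-0.005 -0.001 -1.   ] F [-5.6 -0.   9.7] T [-0.05  1.05 -0.  ] open 0.0238 g 30.0
```

Call:
step_arm(rows=[[[4,0,0],0,1],[[6,0,0],0,1],[[6,0,0],0,1],[[6,0,0],0,1],[[6,0,0],0,1],[[6,0,0],0,1],[[6,0,0],0,1],[[4,0,0],0,1],[[0,0,0],0,1],[[0,0,0],0,1]])

```text
clock: 15.4
ee_pos: [0.596, 0.048, 0.0872]
eef_rot: [0.997, 0.073, -0.002, 0.0]
ft_force: [-5.2, -1.0, 8.5]
opening: 0.0238
grip_force: 30.0
```

```bash
python3 - <<'E'
from h import *
st()
for n,(a,b,x,y) in dict(side=(130,260,150,310),top=(80,219,180,300)).items():
    c=cap(n,n+"8.png");np.save(n+"8.npy",c,allow_pickle=True)
    cs=c["color"][a:b,x:y];k=4.3
    globals()[n]=cv2.resize(cs,None,fx=k,fy=k,interpolation=cv2.INTER_CUBIC)
cv2.imwrite("pics/s8c.png",side)
E
```

```text
t 15.4 p [0.596  0.048  0.0872] yaw 8.32 z [-0.004 -0.001 -1.   ] F [-5.2 -1.   8.5] T [-0.05  0.96  0.04] open 0.0238 g 30.0
```

View pics/s8c.png

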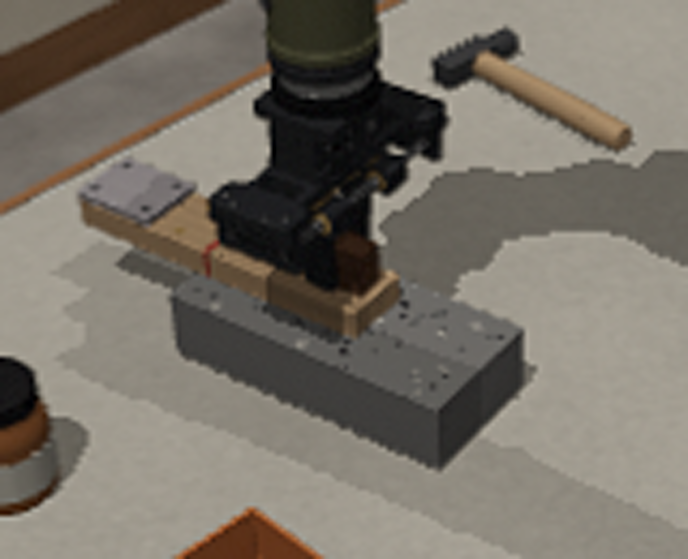

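The board is flat on the stone, nose out beyond the far edge, red line near crop (208,262), just short of the granite corner at (174,293). I'll measure the rest numerically.

```bash
cat > m.py <<'E'
from h import *
th=np.radians(8.36);M=np.array([[np.cos(th),np.sin(th)],[-np.sin(th),np.cos(th)]]);e=np.array([.7086,.0667])
gf=lambda P:(( np.atleast_2d(P)[:,:2]-e)@M.T*1000).round(1).tolist()
def redmask(im,x0,x1,y0,y1):
    hsv=cv2.cvtColor(im,cv2.COLOR_BGR2HSV);r=((hsv[...,0]<6)|(hsv[...,0]>174))&(hsv[...,1]>110)&(hsv[...,2]>60)
    k=np.zeros(r.shape,bool);k[y0:y1,x0:x1]=1;return np.argwhere(r&k)[:,::-1]
def run(s,t):
    p=redmask(s["color"],180,225,175,215);print("side red px",p.tolist())
    o,d=ray(s,p)  # intersect with board's left side plane: granite y=+26
    n=np.array([-np.sin(th),np.cos(th),0]);q0=np.r_[e,0]+n*.026
    P=o+d*(((q0-o)@n)/(d@n))[:,None];sel=(P[:,2]>.06)&(P[:,2]<.084);print("on side: z",P[:,2].round(3),"gx",[a[0] for a in gf(P)],"mean",np.mean([a[0] for a in gf(P[sel])]))
    print("gran corner side",gf(onz(s,[(190.3,198)],.06)),"expect [0,55]")
    p=redmask(t["color"],200,265,100,150);print("top red",len(p),gf(onz(t,p,.084)) if len(p) else "")
E
python3 - <<'E'
from m import *
L=lambda n:np.load(n,allow_pickle=True).item()
run(L("side8.npy"),L("top8.npy"))
im=L("side8.npy")["color"];print(cv2.cvtColor(im,cv2.COLOR_BGR2GRAY)[190:206:2,178:204].tolist())
E
```

```text
side red px [[200, 186], [198, 187], [199, 187], [198, 188], [198, 191], [198, 192], [198, 193]]
on side: z [0.096 0.088 0.09  0.084 0.072 0.068 0.063] gx [-24.4, -15.5, -19.8, -15.0, -13.6, -13.1, -12.6] mean -13.1
gran corner side [[-6.2, 56.1]] expect [0,55]
top red 0 
[[74, 77, 77, 78, 76, 76, 83, 98, 98, 96, 88, 91, 98, 81, 82, 82, 81, 80, 78, 66, 63, 85, 85, 106, 122, 119], [90, 86, 74, 75, 78, 78, 77, 76, 75, 77, 77, 81, 99, 98, 98, 98, 88, 80, 84, 79, 49, 82, 79, 80, 81, 82], [140, 142, 144, 146, 133, 90, 87, 75, 76, 78, 79, 78, 77, 76, 75, 78, 87, 93, 93, 89, 73, 87, 83, 81, 81, 80], [141, 143, 145, 144, 141, 142, 143, 146, 145, 135, 87, 87, 74, 82, 101, 93, 94, 91, 91, 94, 93, 93, 93, 91, 79, 79], [141, 141, 140, 139, 138, 138, 139, 139, 139, 141, 138, 119, 91, 90, 94, 93, 93, 93, 93, 94, 89, 69, 77, 94, 92, 92], [142, 141, 140, 140, 143, 143, 141, 141, 142, 143, 139, 112, 57, 60, 60, 75, 90, 91, 94, 95, 96, 109, 112, 102, 92, 92], [138, 140, 140, 138, 140, 141, 142, 141, 139, 139, 141, 132, 63, 60, 62, 62, 61, 62, 61, 57, 66, 92, 91, 92, 93, 93], [140, 142, 141, 141, 140, 139, 139, 141, 141, 143, 144, 132, 79, 58, 63, 62, 61, 62, 63, 62, 62, 62, 60, 56, 68, 91]]
```

```bash
cat >> m.py <<'E'
def corner(s):
    g=cv2.cvtColor(s["color"],cv2.COLOR_BGR2GRAY).astype(float);uv=[]
    for v in range(200,214):
        r=g[v,180:200];cov=np.clip((140-r)/80,0,1);k=int(np.argmax(cov>.8));uv.append((180+k+.5-cov[max(0,k-3):k+1].sum(),v))
    u=np.polyfit([a[1] for a in uv],[a[0] for a in uv],1);vv=np.arange(200,214);uv=np.c_[np.polyval(u,vv),vv]
    n=np.array([-np.sin(th),np.cos(th),0]);q0=np.r_[e,0]+n*.055;o,d=ray(s,uv)
    P=o+d*(((q0-o)@n)/(d@n))[:,None];print("vertical far-left edge gx",gf(P)[0],gf(P)[-1],"z",P[[0,-1],2].round(3))
E
python3 - <<'E'
from m import *
corner(np.load("side8.npy",allow_pickle=True).item())
E
```

```text
vertical far-left edge gx [2.6, 55.0] [-3.3, 55.0] z [ 0.048 -0.003]
```

```bash
python3 - <<'E'
from m import *
L=lambda n:np.load(n,allow_pickle=True).item()
a=L("top1.npy");E=np.array(a["extrinsics"]);x=np.array([np.cos(th),np.sin(th),0]);y=np.array([-np.sin(th),np.cos(th),0]);e3=np.r_[e,.06]
def proj(c,P):
    E=np.array(c["extrinsics"]);return cv2.projectPoints(np.array(P,float),cv2.Rodrigues(E[:3,:3])[0],E[:3,3],np.array(c["mtx"]),np.array([c["k1"],0,0,0]))[0].reshape(-1,2)
def prof(c,z,xs,ys,ch,f=lambda i:i):
    I=f(c["color"].astype(np.float32));P=np.array([e3*[1,1,0]+[0,0,z]+x*u+y*v for u in xs for v in ys]);uv=proj(c,P).astype(np.float32)
    return cv2.remap(I,uv[:,:1],uv[:,1:],1).reshape(len(xs),len(ys)).mean(1)
gray=lambda i:i.mean(2);red=lambda i:i[...,2]-i[...,1]
xs=np.arange(-12,13,1.5)/1000
print("far",list(zip((xs*1000).tolist(),prof(a,.06,xs,np.linspace(-.045,.045,60),0,gray).round().tolist())))
print("near",list(zip((xs*1000-240).tolist(),prof(a,.06,xs-.24,np.linspace(-.045,.045,60),0,gray).round().tolist())))
b=L("top7.npy");xr=np.arange(-152,-126,1)/1000;p=prof(b,.084,xr,np.linspace(-.02,.016,50),0,red);w=np.clip(p-np.median(p)-6,0,None);print("red x",(w*xr).sum()/w.sum()*1000)
for nm,ys in(("L",np.linspace(.006,.018,20)),("R",np.linspace(-.022,-.010,20))):
    p=prof(b,.084,xr,ys,0,red);w=np.clip(p-np.median(p)-6,0,None);print(nm,(w*xr).sum()/w.sum()*1000)
E
```

```text
far [(-12.0, 80.0), (-10.5, 81.0), (-9.0, 82.0), (-7.5, 81.0), (-6.0, 79.0), (-4.5, 79.0), (-3.0, 81.0), (-1.5, 84.0), (0.0, 91.0), (1.5, 99.0), (3.0, 101.0), (4.5, 101.0), (6.0, 102.0), (7.5, 107.0), (9.0, 113.0), (10.5, 115.0), (12.0, 115.0)]
near [(-252.0, 116.0), (-250.5, 115.0), (-249.0, 115.0), (-247.5, 115.0), (-246.0, 109.0), (-244.5, 86.0), (-243.0, 56.0), (-241.5, 45.0), (-240.0, 59.0), (-238.5, 76.0), (-237.0, 81.0), (-235.5, 81.0), (-234.0, 80.0), (-232.5, 80.0), (-231.0, 80.0), (-229.5, 81.0), (-228.0, 80.0)]
red x -138.57371660630974
L -138.61815571874212
R -138.56547387307407
```

The far edge and line agree to sub-millimetre: edge at 0, line at -138.6 and square before the slide. The slide has covered 125.0 so far and the side view gives -13.1, so about 13.6 mm remain.

Call:
step_arm(rows=[[[2,0,0.2],0,1],[[3,0,0],0,1],[[3,0,0],0,1],[[3,0,0],0,1],[[2,0,0],0,1],[[0.6,0,0],0,1],[[0,0,0],0,1],[[0,0,0],0,1],[[0,0,0],0,1],[[0,0,0],0,1]])

```text
clock: 16.5
ee_pos: [0.6082, 0.0497, 0.0872]
eef_rot: [0.997, 0.073, -0.003, 0.0]
ft_force: [-7.5, -0.3, 13.3]
opening: 0.0237
grip_force: 30.0
```

```bash
python3 - <<'E'
from m import *
p,_=st();print("travel gf",gf(p)[0],gf([.4723,.0303])[0])
s=cap("side");t=cap("top");run(s,t)
E
```

```text
t 16.5 p [0.6082 0.0497 0.0872] yaw 8.32 z [-0.006 -0.001 -1.   ] F [-7.5 -0.3 13.3] T [-0.09  1.49  0.03] open 0.0237 g 30.0
travel gf [-101.8, -2.2] [-239.1, -1.7]
side red px [[196, 185], [194, 187], [194, 188], [195, 189], [195, 190], [195, 191], [195, 192]]
on side: z [0.093 0.081 0.077 0.075 0.071 0.066 0.062] gx [-7.9, 1.7, 2.2, -1.6, -1.1, -0.6, -0.1] mean 0.08333333333333337
gran corner side [[-6.2, 56.1]] expect [0,55]
top red 0
```

Call:
step_arm(rows=[[[1,0,0],0,1],[[0,0,0],0,1],[[0,0,0],0,1],[[0,0,0],0,1],[[0,0,0],0,1]])

```text
clock: 17.1
ee_pos: [0.6091, 0.0498, 0.0872]
eef_rot: [0.997, 0.072, -0.003, 0.0]
ft_force: [-7.1, -1.4, 12.8]
opening: 0.024
grip_force: 30.0
```

```bash
python3 - <<'E'
from m import *
p,_=st();print("travel gf",gf(p)[0])
s=cap("side");t=cap("top");run(s,t)
# nose edge from top (flatness/squareness): steel visible?
E
```

```text
t 17.1 p [0.6091 0.0498 0.0872] yaw 8.31 z [-0.007 -0.001 -1.   ] F [-7.1 -1.4 12.8] T [-0.13  1.55  0.03] open 0.024 g 30.0
travel gf [-100.9, -2.2]
side red px [[195, 186], [194, 187], [194, 188], [194, 189], [194, 190]]
on side: z [0.087 0.081 0.077 0.073 0.069] gx [-3.1, 1.7, 2.2, 2.7, 3.2] mean 2.45
gran corner side [[-6.2, 56.1]] expect [0,55]
top red 0
```

```bash
python3 -c "
from station import manip
print(manip.close_job())"
```

```text
the job is handed in; nothing more can be done
None
```

The job is handed in: the board lies flat on the granite, its red line within about 1–2 mm of the far edge and square to it; the gripper still holds the tail grip, pressing down with about 13 N, at 17 s of the 51 s allowed.

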